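Lock off the plaster whirler's isolator

ROBOT

A 6-joint arm with a two-finger parallel gripper is mounted at the origin on the work surface. World frame = base frame: x ahead of the robot, y to its left, z up, the work surface at z = 0. Lengths are in mm, angles in rad, forces in N, time in s.
With the tool pointing down it reaches from about 275 to 825 mm from the base axis. Payload 5.2 kg.
Tool frame: the origin (TCP) lies at the very end of the fingers, on their centre line; the grasp point (between the pads) lies 19 mm behind it; z points along the fingers, y is the line along which they close (so a half turn about z gives the same grasp; the last joint's range is limited). The gripper opens to 93 mm and grips with 3 to 60 N. Pads are 15 mm wide; open, the fingers measure 128 mm over their backs; the gripper's body (75 mm by 188 mm) begins 65 mm behind the grasp point.
Start: joints at [1.091, 0.259, 1.535, -0, 1.348, -0.203], TCP at [150.281, 529.075, 218.653] pointing down, gripper open.
Joint ranges: [-3.14, 3.14], [-0.91, 2.08], [0.19, 2.58], [-1.22, 4.36], [0.22, 2.71], [-3.12, 3.12]. Speed limits (rad/s): [2.57, 2.57, 3.14, 3.14, 3.14, 3.14].

INTERFACE

Orientations are given as [roll, pitch, yaw] about the fixed x, y, z axes, in that order (R = Rz(yaw) Ry(pitch) Rx(roll)).
In Python, from bench import robot gives the robot as it stands. The module is installed in compiled form; this text tells all that it offers. Calls block until the motion is done:
- robot.move_ptp(position, orientation): joint-space move of the TCP to a pose.
- robot.move_linear(position, ori=None, speed=150, f_stop=None): straight line of the TCP; ori=None keeps the orientation; speed is the mean speed in mm/s. With f_stop (N) it stops when the force on the tool has changed by that much, and returns True; else False.
- robot.move_j(angles): joint-space move.
- robot.move_gripper(opening): opening from 0.0 (shut) to 1.0 (fully open); the grip force is fixed at half the most; returns when the fingers have stopped.
- robot.sleep(seconds).
- robot.inverse_kinematics(position, orientation): joint angles nearest the present ones, or None.
- robot.get_image(name): name is "scene" or "top" or "wrist"; returns a dict with "img" (384x512x3 uint8, blue, green, red), "fovy" (degrees; the focal length in pixels is half the picture's height over the tangent of half this angle, whatever the lens; pixels are square), "cx", "cy" (the principal point, pixels), "eye" and "orientation" of the camera in the world. Camera axes: x right, y down, z forward; pixel columns grow to the right and rows downward; lengths in mm; the calibration is good to about 2 mm. A picture is of the moment at which its call begins. There is no depth.
A pose or a line that the arm cannot do raises robot.MotionError and nothing moves.
- robot.hand_in(): hands the job in; it is judged then, once.
Readings, each from a call of its own:
- robot.current_t(): time.
- robot.current_qpos(): joint angles.
- robot.current_joint_vel(): joint speeds.
- robot.current_joint_efforts(): joint torques, N m.
- robot.current_tcp_pos(): TCP position.
- robot.current_eef_rot(): TCP orientation.
- robot.current_contact_force(): force on the tool from outside, world axes, zero at the start.
- robot.current_ft_torque(): the same for the moment, N m.
- robot.current_gripper_width(): opening from 0.0 (shut) to 1.0 (fully open).
- robot.current_finger_force(): force on a finger pad.
Only numpy, scipy, OpenCV 4.12 (cv2) and the standard library are available. Lean on these libraries where they do the work, as an engineer would, in place of code of your own. Each camera call takes 0.05 s, during which the arm holds its last target. There are 200 camera calls.

TASK

The plaster whirler is about to be cleaned: swing the handle of the isolator that has the padlock hasp to off, so that the hole in the handle lines up over the hole in the fixed hasp lug and a padlock could be dropped through both. The handle can swing past off, so stop it with the holes lined up and let go. Leave the handle of the other isolator, the one without a hasp, where it is.

Things in the scene. Friction and masses are not known exactly. Their poses are not given: they have to be found in the camera images.
- isolator: Grey box with the hasp, fixed on the bench, 130 x 150 x 70 mm high. Origin: at bench height under the handle's vertical pivot; z up; hasp on the -x side (box x -46 to 84, y -75 to 75 mm). The handle, a steel bar 24 mm wide on a 48 mm hub, swings level, 0.6 rad clockwise to 1.7 anticlockwise of off (from above); starts 0.8 to 1.4 anticlockwise; no click at off; 2 N at the grip; stays where left.
- lever_hole (a point): Centre of the 24 mm hole through the 44 mm round eye of that handle, 70 mm from the pivot, at the top of the bar (92 mm above the bench; bar 8 mm thick). Farther out on the same straight line, 125 mm from the pivot, stands the handle's upright black round grip, 24 mm in diameter, its top 147 mm above the bench.
- hasp_hole (a point): Centre of the 24 mm hole in the fixed flat steel hasp lug (46 x 44 mm, 6 mm thick) on the side of the isolator box, at its upper face, 76 mm above the bench, 70 mm along -x from the pivot. At off the handle's hole is straight above it, the bar 8 mm clear of the lug.
- plain_grip (a point): Middle of the top of the upright round grip (24 mm in diameter, top 147 mm above the bench) of the other isolator's handle: a like grey box and handle, 125 mm from pivot to grip, but a plain bar without eye and no hasp on the box. To be left alone. The two stand side by side and may have changed places.

How it is judged (in metres and radians):
At the end, for the whole second after the job is handed in: Seen from above, the hole in the handle is within 13 mm of the hasp lug's hole (about 10 degrees of swing), so that an 8 mm shackle passes through both, and stays there; the grip of the other isolator's handle is within 20 mm of where it started (horizontal distance between lever_hole and hasp_hole below 0.013 m and distance of plain_grip from where it was at the start of the episode below 0.02 m); the robot touches nothing.
It fails at once if the handle of the isolator without a hasp is moved by more than 20 mm (distance of plain_grip from where it was at the start of the episode above 0.02 m).
It also fails if it takes over 32 s, if anything falls off the work surface, if the arm or the gripper's body presses on something with over 40 N, if the wrist force passes 120 N, or if a joint passes its speed limit or range.

## Working session

There is one attempt and no reset: what is moved stays moved. The work goes in short steps, each a Python script; the robot and the scene stay as the last script left them, time stands still between calls to the robot, and variables do not carry over. Pictures are saved under pics/ and viewed, at most 10 in all, crops included, and the job is handed in when it is done.

```bash
mkdir -p pics; cat > h.py <<'E'
import numpy as np, cv2
from bench import robot
from scipy.spatial.transform import Rotation as R
def cam(n):
    d=robot.get_image(n); d['f']=d['img'].shape[0]/2/np.tan(np.radians(d['fovy'])/2)
    o=np.array(d['orientation'],float); d['R']=o if o.shape==(3,3) else R.from_euler('xyz',o).as_matrix()
    d['eye']=np.array(d['eye'],float); return d
def ray(d,u,v):
    r=d['R']@np.array([(u-d['cx'])/d['f'],(v-d['cy'])/d['f'],1]); return r/np.linalg.norm(r)
def onz(d,u,v,z):
    r=ray(d,u,v); return d['eye']+r*(z-d['eye'][2])/r[2]
def cross(d1,p1,d2,p2):
    a,b=ray(d1,*p1),ray(d2,*p2); s=np.linalg.lstsq(np.c_[a,-b],d2['eye']-d1['eye'],rcond=None)[0]
    x,y=d1['eye']+a*s[0],d2['eye']+b*s[1]; return (x+y)/2,np.linalg.norm(x-y)
E
python3 - <<'E'
from h import *
for n in('top','scene'):
    d=cam(n); print(n,d['eye'],d['orientation'],d['fovy'],d['cx'],d['cy']); cv2.imwrite(f'pics/{n}0.png',d['img'])
a=[cv2.imread(f'pics/{n}0.png') for n in('top','scene')]
for n,i in zip(('top','scene'),a): cv2.imwrite(f'pics/{n}0b.png',cv2.resize(i,(768,576),interpolation=cv2.INTER_CUBIC))
E
```

```text
top [375.76635195 -27.67722663 756.55643882] [-2.95187893  0.00453551 -1.5903011 ] 54.70344578813986 253.2669852979812 195.7427181030139
scene [973.98674811 156.58040411 719.19293436] [-2.44570842 -0.014108    1.94917638] 45.07413331158239 251.71946638253166 200.02552209941447
```

View pics/top0b.png

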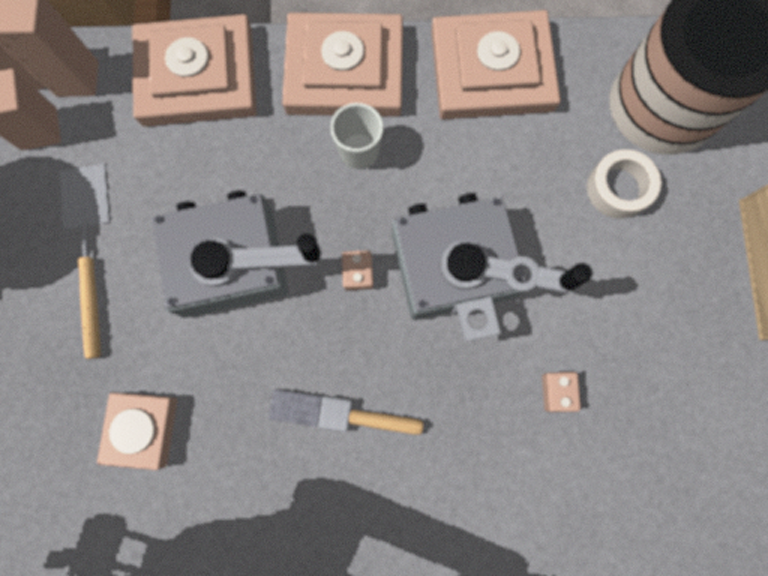

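View pics/scene0b.png

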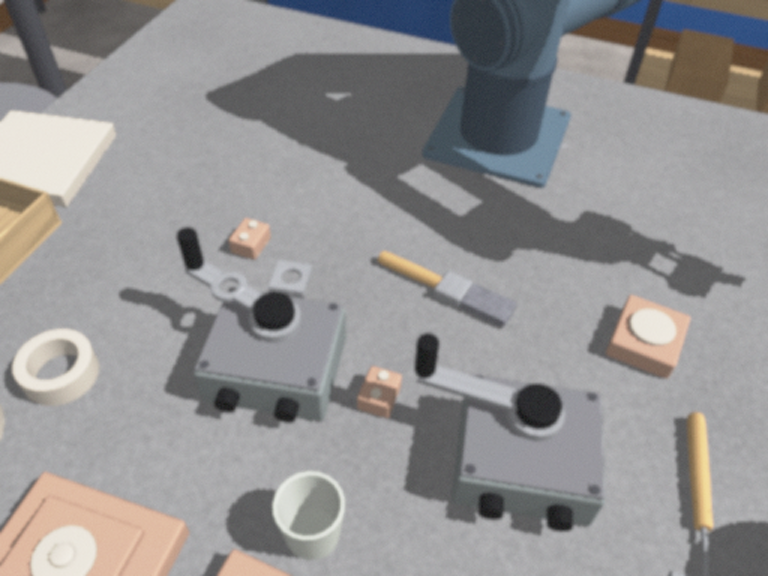

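The top view (768 px scale) shows the hasped isolator on the right: cap (467,262), eye hole (521,273), grip top about (580,273), lug hole (478,319). The plain isolator is on the left, with its grip at (308,247). The scene view agrees: eye (230,286), lug hole (292,275), grip top (187,234). Next I'll refine these pixels and triangulate.

```bash
python3 - <<'E'
from h import *
t,s=cam('top'),cam('scene')
def dark(d,p,r=22):
    g=d['img'].max(2); m=(g<45).astype(np.uint8)
    n,l,st,c=cv2.connectedComponentsWithStats(m); i=np.argmin([np.linalg.norm(q-p) if k and st[k,4]>25 else 1e9 for k,q in enumerate(c)])
    ys,xs=np.where(l==i); return c[i],st[i],np.c_[xs,ys]
P={'cap':((467,262),(274,310)),'eye':((521,273),(230,286)),'lug':((478,319),(292,275)),'griptop':((582,271),(187,234)),'plaintop':((306,243),(428,341))}
for k,(a,b) in P.items():
    a,b=np.array(a)/1.5,np.array(b)/1.5
    x,e=cross(t,a,s,b); print(k,x.round(1),'gap',round(e,1))
for d,p in((t,(578,275)),(s,(190,248)),(t,(467,262)),(s,(274,310))):
    c,st,_=dark(d,np.array(p)/1.5); print((c*1.5).round(1),(st*1.5).round(0)[:4])
for k,a,b,z in(('eye',*P['eye'],92),('lug',*P['lug'],76)):
    print(k,[onz(d,*(np.array(q)/1.5),z).round(1) for d,q in((t,a),(s,b))])
print(robot.current_eef_rot(),robot.current_qpos())
def crop(d,p,r=40):
    u,v=(np.array(p)/1.5).astype(int); return cv2.resize(d['img'][v-r:v+r,u-r:u+r],(400,400),interpolation=cv2.INTER_CUBIC)
cv2.imwrite('pics/c.png',np.hstack([crop(t,(525,290)),crop(s,(240,275))]))
E
```

```text
cap [ 541.5 -135.5   89.1] gap 0.4
eye [ 526.9 -202.    86.9] gap 1.1
lug [ 472.5 -147.8   73.9] gap 0.0
griptop [ 515.1 -256.3  143.1] gap 0.9
plaintop [554.6  55.4 142.6] gap 1.5
[575.3 276.7] [561. 266.  30.  24.]
[189.5 250.3] [180. 231.  21.  36.]
[466.5 261.6] [450. 244.  34.  36.]
[269.8 321.4] [256. 314.  33.  15.]
eye [array([ 525.6, -200.1,   92. ]), array([ 530.5, -199.7,   92. ])]
lug [array([ 472.2, -147.4,   76. ]), array([ 474.1, -146.8,   76. ])]
[-3.14049168e+00 -2.50766170e-04  2.86474957e+00] [ 1.09118967e+00  2.59089757e-01  1.53564276e+00  2.45246214e-05
  1.34798905e+00 -2.02769151e-01]
```

View pics/c.png

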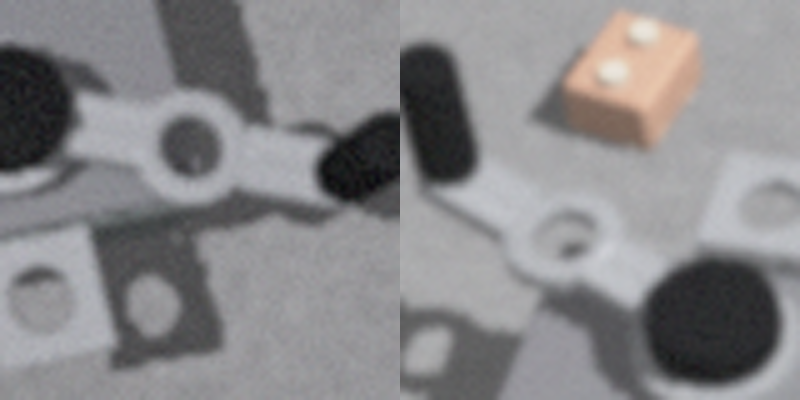

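```bash
python3 - <<'E'
from h import *
robot.move_ptp([515,-256,230],[np.pi,0,np.radians(77.7)])
d=cam('wrist'); cv2.imwrite('pics/w1.png',d['img']); print(robot.current_t(),d['eye'],d['fovy'])
for p in ((515,-256,145),(527,-201,90),(472.5,-147.8,75),(541.5,-135.5,89)):
    c=d['R'].T@(np.array(p)-d['eye']); print(p,(c[:2]/c[2]*d['f']+[d['cx'],d['cy']]).round(0))
E
```

```text
3.2833 [ 529.96666829 -187.71294454  395.95011033] 58.71358675947864
(515, -256, 145) [252. 199.]
(527, -201, 90) [252. 121.]
(472.5, -147.8, 75) [180.  74.]
(541.5, -135.5, 89) [253.  38.]
```

View pics/w1.png

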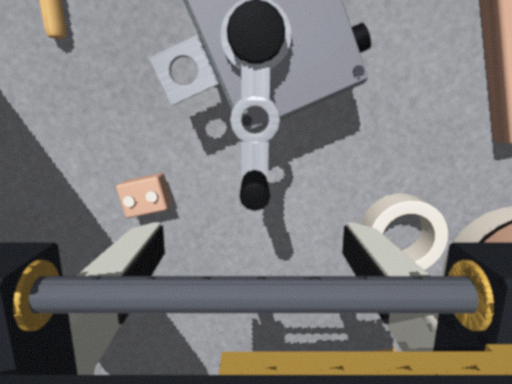

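The wrist view puts the eye at (255,119), the lug hole at (184,69), the grip top at about (255,195) and the hub at (257,32). All are within 3–6 px of prediction, and the fingers straddle the grip. I'll grasp it and swing along the arc.

```bash
python3 - <<'E'
from h import *
d=cam('wrist')
eye,lug,gt=onz(d,255,119,92)[:2],onz(d,184,69,76)[:2],onz(d,255,193,147)[:2]
u=(gt-eye)/np.linalg.norm(gt-eye); print(eye,lug,gt,np.linalg.norm(gt-eye))
# average with fixed-camera estimates
eye=(eye+[527,-202])/2; lug=(lug+[473,-147.6])/2; gt=(gt+[515,-256.3])/2
u=(gt-eye)/np.linalg.norm(gt-eye); piv=((eye-70*u)+[541.5,-135.5])/2
a0=np.arctan2(*(gt-piv)[::-1])%(2*np.pi); a1=np.arctan2(*(lug-piv)[::-1])%(2*np.pi); r=125
print('piv',piv,'angles',a0,a1,'r lug',np.linalg.norm(lug-piv),'r grip',np.linalg.norm(gt-piv))
np.save('s.npy',np.r_[piv,a0,a1])
pose=lambda a,z:([*(piv+r*np.array([np.cos(a),np.sin(a)])),z],[np.pi,0,a-np.pi])
assert abs(a0-4.5)<.1 and abs(a1-3.32)<.1
print(robot.move_linear(*pose(a0,118),speed=120,f_stop=8))
robot.move_gripper(0.15); print(robot.current_gripper_width(),robot.current_finger_force(),robot.current_contact_force())
for a in np.linspace(a0,a1,9)[1:]:
    robot.move_linear(*pose(a,118),speed=80); print(round(a,2),np.round(robot.current_contact_force(),1))
d=cam('wrist'); cv2.imwrite('pics/w2.png',d['img']); print(robot.current_t())
E
```

```text
[ 529.45276587 -200.08275507] [ 477.08168601 -144.95808068] [ 518.03410528 -251.21379403] 52.39054261302063
piv [ 542.45252743 -134.10342403] angles 4.498936077000755 3.3202820162958835 r lug 68.502414774332 r grip 122.43203196231845
False
0.25030782498796716 29.999878406524658 [ 0.0883612  -0.09818895 -0.37206606]
4.35 [-0.3  0.1 -0.5]
4.2 [-0.   2.1 -0.1]
4.06 [-0.1  2.8 -0.5]
3.91 [1.2 4.5 0.5]
3.76 [ 2.   5.1 -2.1]
3.61 [ 1.7  3.3 -1.7]
3.47 [ 2.9  4.8 -2.4]
3.32 [ 2.5  4.7 -2. ]
8.6167
```

View pics/w2.png

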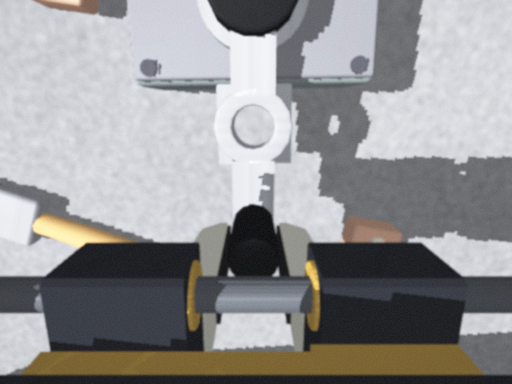

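The wrist view shows the eye (253,125) centred over the lug (columns 217–291), with open background visible through both holes. I'll release, rise and check.

```bash
python3 - <<'E'
from h import *
robot.move_gripper(1.0)
p=robot.current_tcp_pos(); robot.move_linear([p[0],p[1],230],speed=150)
d=cam('wrist'); t=cam('top'); print(robot.current_t(),robot.current_contact_force())
cv2.imwrite('pics/w3.png',np.hstack([d['img'][:,56:456],cv2.resize(t['img'][110:270,90:410],(768,384))[:,:400]]))
E
```

```text
10.8083 [ 0.71753545  0.46731632 -0.31105902]
```

View pics/w3.png

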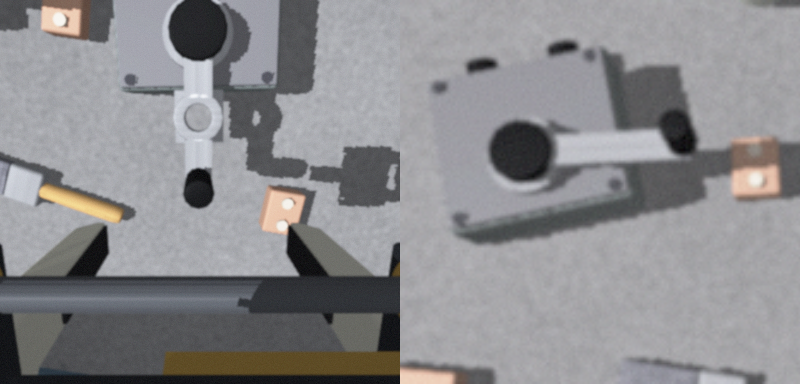

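The eye (198,117) sits centred over the lug (about 175–222), the holes line up, the gripper is clear and the plain handle hasn't moved.

```bash
python3 -c "
from bench import robot
print(robot.hand_in(),robot.current_t())"
```

```text
the job is handed in; nothing more can be done
the job is handed in; nothing more can be done
```

The hasped isolator's handle is at off with its hole lined up over the lug's hole in the final wrist view; the gripper has let go and is clear, the plain handle looks unmoved, and the job is handed in at about 11 s of the 32 s allowed (no verdict returned).

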